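Flip the parcel tags

ROBOT

A 6-joint arm with a two-finger parallel gripper is mounted at the origin on the work surface. World frame = base frame: x ahead of the robot, y to its left, z up, the work surface at z = 0. Lengths are in mm, angles in rad, forces in N, time in s.
With the tool pointing down it reaches from about 350 to 875 mm from the base axis. Payload 4.2 kg.
Tool frame: the origin (TCP) lies midway between the tips of the shut fingers; the grasp point (between the pads) lies 19 mm behind it (arm.tcp_to_grasp is the distance from the TCP to the grasp point, in mm); z points along the fingers, y is the line along which they close (so a half turn about z gives the same grasp; the last joint's range is limited). The gripper opens to 85 mm and grips with 20 to 120 N. Pads are 22 mm wide; open, the fingers measure 114 mm over their backs; the gripper's body (76 mm by 85 mm) begins 54 mm behind the grasp point. The pads swing forward as they close: fully open they stand 13 mm farther back than shut.
Start: joints at [1.581, 0.385, 0.008, 0, -1.194, -0.259], TCP at [153.869, 605.742, 231.312] pointing down, gripper open.
Joint ranges: [-3.14, 3.14], [-1.21, 2.06], [-1.07, 1.41], [-3.16, 2.05], [-2.99, -0.16], [-3.1, 3.1]. Speed limits (rad/s): [2.79, 2.79, 3.14, 3.14, 3.14, 3.14].

INTERFACE

Orientations are given as a unit quaternion [x, y, z, w].
In Python, from bench import arm gives the robot as it stands.
- The arm moves only by the tool arm_command, never from a script. Its argument "rows" is a list of rows, each a list of 2 entries, a list of its own where there are three numbers: the shift along the tool's x, y, z as a fraction of full scale, then the turn, a rotation vector about the tool's x, y, z as a fraction of full scale. In form: [[[x, y, z], [wx, wy, wz]], ...]. A call has 1 to 5 rows; each row is the pose to reach, as a shift and turn from the pose commanded when the call began, along the tool's axes at that moment, turning the shorter way round; what a row does not reach only later rows make up. Full scale, the value 1, is 0.25 m for a shift and 180 degrees for a turn. A row lasts 1/10 s, in which the tool goes at most 50 mm and 8.59 degrees, less where a joint would pass 70% of its speed; a pose out of reach is approached as far as the arm can. A call with a number of a shift or a turn outside -1 to 1 is refused whole. A call with a gripper value outside its range is refused whole. "grip" is the opening, from 0 (shut) to 1 (fully open), set as the call begins (left out, the last holds). The fingers move at their own pace and stop on an object; the grip force is fixed at half the most. Time passes only in rows, so rows that repeat a pose let the fingers close. It gives the time, the measured TCP pose, the force, the opening and the grip force at its end, in the units of the state.
- arm.read_state(): the state, without advancing time (a new reading comes with each control period).
- arm.get_image(name): name is "side" or "top"; returns (picture, depth): 400x640x3 uint8, blue, green, red; 400x640 float32, mm along the optical axis (not along the pixel's ray), 0 where there is no reading.
- arm.camera_info(name): a dict with "fx", "fy", "cx", "cy" (pixels), "extrinsics" (4x4, takes a point from camera to world coordinates). Camera axes: x right, y down, z forward; pixel columns grow to the right and rows downward; lengths in mm; the calibration is good to about 2 mm. A picture is of the moment at which its call begins. camera_info takes no time and is no camera call.
- arm.job_done(): hands the job in; it is judged then, once.
Trained networks look in the newest picture that a camera, given by its name, has taken for a name from the list of things; names that differ only in an ending like _2 or _b are one class to them, and where a whole thing is asked for, a point or a joint stands for the part that bears it (a point fixed in the world has none). Each returns a list of dicts, best first, with "score" (0 to 1); they miss things now and then, are a little off and sometimes report something else, mostly with a low value. They report only what shows in the picture. A call takes as long as a camera call.
- arm.spot_in(camera, query): "position" ([column, row] in pixels, amid what is visible of it).
The state is a dict: "clock": time; "joints": joint angles; "joint_vel": joint speeds; "joint_efforts": joint torques, N m; "position": TCP position; "ee_rot": TCP orientation; "contact_force": force on the tool from outside, world axes, zero at the start; "wrist_torque": the same for the moment, N m; "gripper_width": finger opening in mm; "grasp_force": force on a finger pad.
Only numpy, scipy, OpenCV 4.12 (cv2) and the standard library are available. Lean on these libraries where they do the work, as an engineer would, in place of code of your own. Each camera call takes 0.05 s, during which the arm holds its last target. There are 200 camera calls.

TASK

Four small bins on the foyer table each have a hinged flip tag in front. With a fingertip, push over the tags that are wrong, so that the tags of the bins that hold a parcel lie disc face up and the tags of the empty bins lie plain face up, every tag resting fully over on its stop. Leave the tags that are already right as they are, pick nothing up, and do not disturb the parcels or the other things on the table.

Things in the scene. Friction and masses are not known exactly. Their poses are not given: they have to be found in the camera images.
- bay_a_hinge (a point): Middle of the fixed hinge line of bay a's flip tag, 42 mm above the table, 30 mm above the board. Bays a to d stand in any order in a row, 94 mm apart. +y runs along the hinge line, +x level towards this bay's bin, +z up. Hinge posts, 6 mm wide, at y = +-36 mm, reach 18 mm above the line. Between tag and bin the space is free.
- tag_a (a joint): Lean of bay a's tag (rad): +0.6 fully away from its bin, disc face up; -0.6 fully towards its bin, plain face up; 0 upright. Aluminium plate 60 mm wide, 60 mm from hinge to free edge, 4 mm thick, 35 g, raised steel disc (38 mm across, 4 mm high) on one face. Swings freely and falls to the stop on its side of upright; there its free edge is 34 mm sideways of the hinge line, 50 mm above it.
- bay_a_bin (a point): Centre of the mouth of bay a's open white bin, 160 mm behind the tag's hinge line and 28 mm above it. Bin 80 mm (x) by 84 mm (y), 58 mm tall, 4 mm walls; fixed. Full if a parcel stands in it, else empty.
- bay_b_hinge (a point): Middle of the fixed hinge line of bay b's flip tag, 42 mm above the table, 30 mm above the board. Bays a to d stand in any order in a row, 94 mm apart. +y runs along the hinge line, +x level towards this bay's bin, +z up. Hinge posts, 6 mm wide, at y = +-36 mm, reach 18 mm above the line. Between tag and bin the space is free.
- tag_b (a joint): Lean of bay b's tag (rad): +0.6 fully away from its bin, disc face up; -0.6 fully towards its bin, plain face up; 0 upright. Aluminium plate 60 mm wide, 60 mm from hinge to free edge, 4 mm thick, 35 g, raised steel disc (38 mm across, 4 mm high) on one face. Swings freely and falls to the stop on its side of upright; there its free edge is 34 mm sideways of the hinge line, 50 mm above it.
- bay_b_bin (a point): Centre of the mouth of bay b's open white bin, 160 mm behind the tag's hinge line and 28 mm above it. Bin 80 mm (x) by 84 mm (y), 58 mm tall, 4 mm walls; fixed. Full if a parcel stands in it, else empty.
- bay_c_hinge (a point): Middle of the fixed hinge line of bay c's flip tag, 42 mm above the table, 30 mm above the board. Bays a to d stand in any order in a row, 94 mm apart. +y runs along the hinge line, +x level towards this bay's bin, +z up. Hinge posts, 6 mm wide, at y = +-36 mm, reach 18 mm above the line. Between tag and bin the space is free.
- tag_c (a joint): Lean of bay c's tag (rad): +0.6 fully away from its bin, disc face up; -0.6 fully towards its bin, plain face up; 0 upright. Aluminium plate 60 mm wide, 60 mm from hinge to free edge, 4 mm thick, 35 g, raised steel disc (38 mm across, 4 mm high) on one face. Swings freely and falls to the stop on its side of upright; there its free edge is 34 mm sideways of the hinge line, 50 mm above it.
- bay_c_bin (a point): Centre of the mouth of bay c's open white bin, 160 mm behind the tag's hinge line and 28 mm above it. Bin 80 mm (x) by 84 mm (y), 58 mm tall, 4 mm walls; fixed. Full if a parcel stands in it, else empty.
- bay_d_hinge (a point): Middle of the fixed hinge line of bay d's flip tag, 42 mm above the table, 30 mm above the board. Bays a to d stand in any order in a row, 94 mm apart. +y runs along the hinge line, +x level towards this bay's bin, +z up. Hinge posts, 6 mm wide, at y = +-36 mm, reach 18 mm above the line. Between tag and bin the space is free.
- tag_d (a joint): Lean of bay d's tag (rad): +0.6 fully away from its bin, disc face up; -0.6 fully towards its bin, plain face up; 0 upright. Aluminium plate 60 mm wide, 60 mm from hinge to free edge, 4 mm thick, 35 g, raised steel disc (38 mm across, 4 mm high) on one face. Swings freely and falls to the stop on its side of upright; there its free edge is 34 mm sideways of the hinge line, 50 mm above it.
- bay_d_bin (a point): Centre of the mouth of bay d's open white bin, 160 mm behind the tag's hinge line and 28 mm above it. Bin 80 mm (x) by 84 mm (y), 58 mm tall, 4 mm walls; fixed. Full if a parcel stands in it, else empty.
- parcel_tall_center (a point): Centre of a loose cardboard parcel 50 x 56 x 78 mm (height 78) standing in one of the bins; not to be disturbed.
- parcel_short_center (a point): Centre of a loose cardboard parcel 58 x 60 x 66 mm (height 66) standing in another bin; not to be disturbed. The remaining two bins are empty.
- rack: Fixed wooden board under the four bays, 305 (x) x 400 (y) x 12 mm; origin at the centre of its underside, x towards the bins' side; the hinge line of the tags runs along its y at x = -60 mm.
- bell: Chrome hand bell standing on the table beside the board, 64 mm across, 108 mm tall; origin at its underside. Bystander.
- pill_case: Steel lipstick-shaped pill case standing in front of the board, 20 mm across, 62 mm tall; origin at its underside. Bystander.
- pebble: Flat grey pebble on the table beside the board, 56 mm across, 25 mm high; origin at its underside. Bystander.
- coaster: Round wooden coaster in front of the board, 92 mm across, 9 mm thick; origin at its underside. Bystander.

How it is judged (in metres and radians):
At the end, for the whole second after the job is handed in: The tags of the two bins with a parcel read above +0.5 rad (disc face up), the tags of the two empty bins below -0.5 rad (plain face up), all still (under 0.1 rad/s); parcels and bystanders within 12 mm of where they began (value of joint each of tag_a, tag_b above 0.5 rad and value of joint each of tag_c, tag_d below -0.5 rad and velocity of joint tag_a between -0.1 and 0.1 rad/s and velocity of joint tag_b between -0.1 and 0.1 rad/s and velocity of joint tag_c between -0.1 and 0.1 rad/s and velocity of joint tag_d between -0.1 and 0.1 rad/s and distance of each of parcel_tall_center, parcel_short_center, bell, pill_case, pebble, coaster from where it was at the start of the episode below 0.012 m); the robot touches nothing.
It fails at once if a tag that was already right is swung more than 0.3 rad off its stop (value of joint tag_b below 0.3 rad or value of joint tag_d above -0.3 rad).
It fails at once if a parcel is lifted or moved more than 12 mm (distance of any of parcel_tall_center, parcel_short_center from where it was at the start of the episode above 0.012 m).
It fails at once if the bell, pill case, pebble or coaster is lifted or moved more than 12 mm (distance of any of bell, pill_case, pebble, coaster from where it was at the start of the episode above 0.012 m).
It also fails if it takes over 35 s, if anything falls off the work surface, if the arm or the gripper's body presses on something with over 40 N, if the wrist force passes 120 N, or if a joint passes its speed limit or range.

## Working session

There is one attempt and no reset: what is moved stays moved. The work goes in short steps, Python scripts to look and compute and a tool call to move; the robot and the scene stay as the last step left them, time stands still between calls to the robot, and variables do not carry over. Pictures are saved under pics/ and viewed, at most 10 in all, crops included, and the job is handed in when it is done.

Besides the shell and the picture viewer there is one more tool, called after "Request:" as name(argument=value, ...) on one line, values as JSON. arm_command: Moves the arm, as the interface text tells. Shift numbers are shares of 0.25 m and turn numbers shares of 180 degrees, none past 1 either way. Its arguments: {"type":"object","properties":{"rows":{"type":"array","items":{"type":"array"}},"grip":{"type":"number"}},"required":["rows"]}

```bash
mkdir -p pics
cat > h.py <<'E'
import numpy as np, cv2
from bench import arm
from scipy.spatial.transform import Rotation as R
def cloud(name):
    im,d=arm.get_image(name); c=arm.camera_info(name)
    v,u=np.mgrid[:d.shape[0],:d.shape[1]]
    P=np.stack([(u-c["cx"])/c["fx"]*d,(v-c["cy"])/c["fy"]*d,d],-1)
    E=np.array(c["extrinsics"]); W=P@E[:3,:3].T+E[:3,3]; W[d==0]=np.nan
    return im,d,W
E
python3 - <<'E'
from h import *
for n in("top","side"):
    im,d,W=cloud(n); cv2.imwrite(f"pics/{n}1.png",im); np.save(f"{n}.npy",W)
    print(n,np.array(arm.camera_info(n)["extrinsics"]).round(2).tolist())
    for q in("bay_a_bin","tag_a","bay_a_hinge","rack","bell","pill_case","pebble","coaster","parcel_tall_center","parcel_short_center"):
        for r in arm.spot_in(n,q):
            c,w=np.array(r["position"]).round().astype(int); print(q,round(r["score"],2),c,w,W[w,c].round())
s=arm.read_state();print(s["clock"],s["position"],R.from_quat(s["ee_rot"]).as_matrix().round(3))
E
```

```text
top [[-0.03, -0.99, 0.11, 446.45], [-1.0, 0.03, 0.0, 32.81], [-0.01, -0.11, -0.99, 1099.29], [0.0, 0.0, 0.0, 1.0]]
bay_a_bin 0.7 437 184 [ 591. -206.   80.]
tag_a 0.94 319 219 [519.  64.  75.]
tag_a 0.81 442 187 [ 586. -221.   64.]
tag_a 0.77 358 199 [563. -26.  71.]
tag_a 0.74 402 209 [ 536. -124.   83.]
bay_a_hinge 0.72 435 186 [ 587. -202.   75.]
bay_a_hinge 0.62 360 198 [565. -31.  74.]
rack 0.69 371 189 [582. -55.  94.]
bell 0.72 263 207 [553. 195.  45.]
pill_case 0.55 385 278 [383. -81.  63.]
pebble 0.87 487 160 [ 654. -342.   24.]
coaster 0.6 318 296 [342.  72.   9.]
parcel_tall_center 0.68 400 210 [ 534. -119.   84.]
parcel_tall_center 0.64 434 127 [ 719. -202.   96.]
parcel_tall_center 0.26 318 295 [344.  72.   8.]
parcel_short_center 0.82 309 145 [689.  82.  83.]
parcel_short_center 0.3 317 208 [550.  69.  22.]
side [[0.9, -0.2, 0.38, 82.05], [-0.43, -0.48, 0.77, -921.03], [0.02, -0.85, -0.52, 730.5], [0.0, 0.0, 0.0, 1.0]]
bay_a_bin 0.78 387 254 [ 593. -234.   74.]
bay_a_bin 0.53 294 182 [550. 196.  42.]
tag_a 0.81 334 209 [567. -26.  76.]
tag_a 0.75 380 250 [ 590. -210.   69.]
tag_a 0.67 387 255 [ 591. -236.   73.]
tag_a 0.45 306 202 [514.  29.  78.]
bay_a_hinge 0.81 389 253 [ 597. -234.   76.]
rack 0.7 352 262 [ 544. -168.   18.]
rack 0.4 386 231 [ 679. -102.   25.]
bell 0.6 294 183 [549. 193.  40.]
pill_case 0.68 277 251 [384. -99.  51.]
pebble 0.82 440 296 [nan nan nan]
pebble 0.47 389 255 [ 593. -241.   76.]
coaster 0.59 241 228 [351.  78.  10.]
coaster 0.46 335 213 [564. -36.  70.]
coaster 0.45 390 232 [ 680. -118.   32.]
parcel_short_center 0.26 386 230 [ 678. -103.   29.]
1.1 [153.87651574 605.73836275 231.3329581 ] [[ 0.969 -0.246  0.   ]
 [-0.246 -0.969 -0.   ]
 [ 0.     0.    -1.   ]]
```

Run:
```python
import cv2,numpy as np
a=cv2.imread("pics/top1.png")[95:325,225:525]; cv2.imwrite("pics/topc.png",cv2.resize(a,None,fx=2.6,fy=2.6,interpolation=cv2.INTER_CUBIC))
a=cv2.imread("pics/side1.png")[120:330,210:480]; cv2.imwrite("pics/sidec.png",cv2.resize(a,None,fx=2.8,fy=2.8,interpolation=cv2.INTER_CUBIC))
```

```text
(no output)
```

View pics/topc.png

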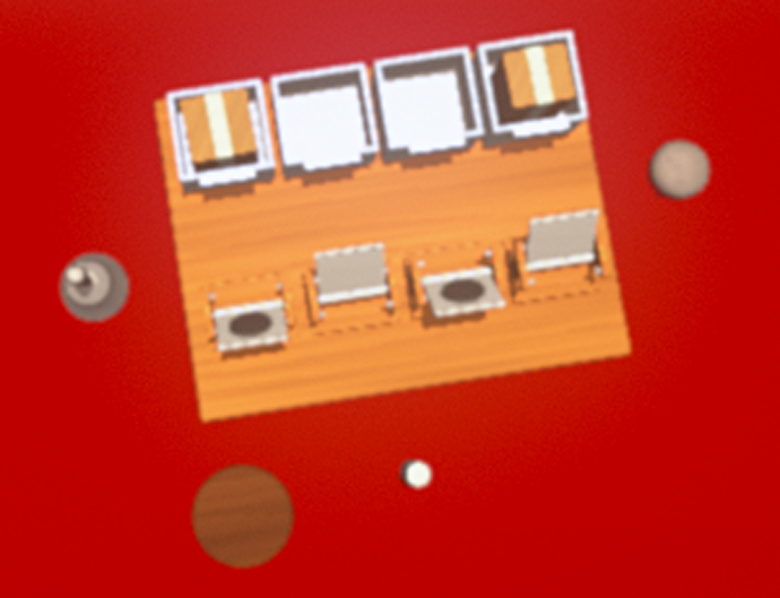

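View pics/sidec.png

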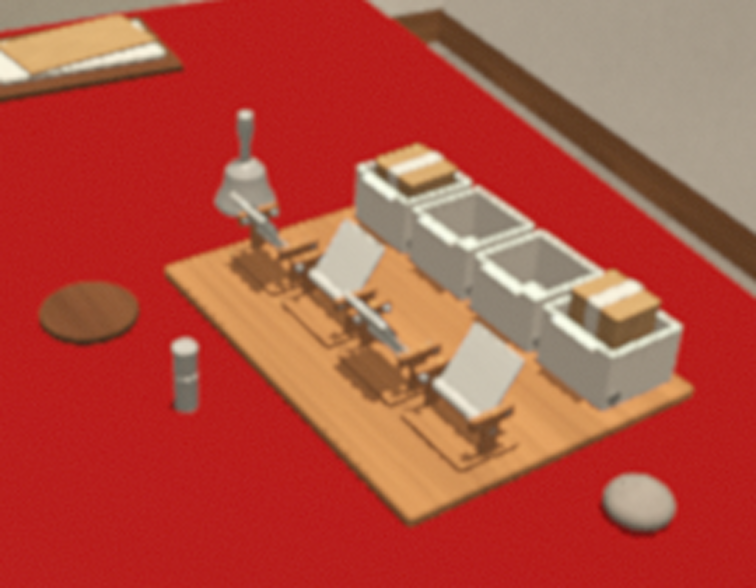

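The top crop shows, from left to right, bins full, empty, empty, full. The tags read disc up (250,323), plain (350,270), disc up (462,290) and plain (563,240). So the third and fourth tags are wrong, and the side view agrees. Next I fit the board frame.

```bash
cat > fit.py <<'E'
from h import *
W=np.load("top.npy")
m=((W[...,2]>6)&(W[...,2]<130)).astype(np.uint8)
n,l,st,ce=cv2.connectedComponentsWithStats(m,connectivity=4)
i=l[205,402]; P=W[l==i]
(c,sz,ang)=cv2.minAreaRect(P[:,:2].astype(np.float32)); print("rect",c,sz,ang,st[i])
B=cv2.boxPoints((c,sz,ang)); 
# robust: fit front edge dir from tags/bins
yaw=np.radians(ang); yaw=(yaw+np.pi/4)%(np.pi/2)-np.pi/4
ex=np.array([np.cos(yaw),np.sin(yaw)]); ey=np.array([-ex[1],ex[0]])
c=np.array(c); L=np.c_[(P[:,:2]-c)@ex,(P[:,:2]-c)@ey,P[:,2]]
print("yaw",np.degrees(yaw))
print("board x range",np.percentile(L[:,0],[.3,99.7]),"y",np.percentile(L[:,1],[.3,99.7]))
for k,y in enumerate((141,47,-47,-141)):
    s=L[(abs(L[:,1]-y)<27)&(L[:,0]>-130)&(L[:,0]<20)&(L[:,2]>50)]
    if len(s): 
        p=np.polyfit(s[:,2],s[:,0],1); print(y,len(s),"x",s[:,0].min(),s[:,0].max(),"y",np.median(s[:,1]),"z",s[:,2].min(),s[:,2].max(),"slope",p[0],"x@42",np.polyval(p,42))
    s=L[(abs(L[:,1]-y)<47)&(L[:,0]>40)&(L[:,2]>55)&(L[:,2]<78)]
    print("  bin x",s[:,0].min(),s[:,0].max(),"y",s[:,1].min(),s[:,1].max(),"zmax",L[(abs(L[:,1]-y)<30)&(L[:,0]>40),2].max())
E
python3 fit.py
```

```text
rect (611.6026611328125, -72.65435791015625) (305.0526123046875, 403.70098876953125) 7.332808494567871 [  284   107   183   150 20745]
yaw 7.3328084945678675
board x range [-151.18322087  140.79874619] y [-195.64028847  200.50824127]
141 312 x -94.58648660347345 -42.79291205899206 y 140.7968421357719 z 50.10266869225188 96.33884900787905 slope -0.7385111437525627 x@42 -53.02684556467317
  bin x 53.024638927986665 141.20538525592357 y 100.92300276525421 184.92397219746024 zmax 88.20678826771768
47 383 x -61.03528714159976 -24.439015575226353 y 47.49396100090165 z 50.07718508698645 97.14796822840015 slope 0.7065799683379967 x@42 -62.82921882601322
  bin x 53.02042537905813 140.84256925728724 y 6.648625640615967 90.95259635793201 zmax 75.13173456347431
-47 312 x -94.46199507329224 -41.24013213329474 y -46.3428077016662 z 50.00906177738716 95.69960761592642 slope -0.7496551964603607 x@42 -52.56026346432873
  bin x 52.69651539439097 141.3928116477089 y -87.61640500733716 -2.7901827633123006 zmax 74.26187619308462
-141 380 x -75.47273119955634 -24.368159238615064 y -141.45412898209696 z 50.05222242883474 95.41277353247403 slope 0.7145631357532992 x@42 -63.29229290606405
  bin x 52.855183819944926 140.56923877686913 y -181.56214539024805 -96.53640212062626 zmax 101.16010050196917
```

Request:
arm_command(rows=[[[0.516, 0.632, 0.07], [0, 0, 0]], [[0.516, 0.632, 0.07], [0, 0, 0]], [[0.516, 0.632, 0.07], [0, 0, 0]], [[0.516, 0.632, 0.07], [0, 0, 0]], [[0.516, 0.632, 0.07], [0, 0, 0]]], grip=0)

```text
clock: 1.6
position: [240.8, 415.7, 213.5]
ee_rot: [0.992, -0.126, -0.0, 0.001]
contact_force: [0.6, 0.5, -0.3]
gripper_width: 12.4
grasp_force: 0.0
```

Request:
arm_command(rows=[[[0.516, 0.632, 0.07], [0, 0, 0]], [[0.516, 0.632, 0.07], [0, 0, 0]], [[0.516, 0.632, 0.07], [0, 0, 0]], [[0.516, 0.632, 0.07], [0, 0, 0]], [[0.516, 0.632, 0.07], [0, 0, 0]]])

```text
clock: 2.1
position: [326.5, 231.8, 195.9]
ee_rot: [0.992, -0.127, -0.001, 0.001]
contact_force: [-0.0, -0.3, -1.1]
gripper_width: 0.3
grasp_force: 0.0
```

Request:
arm_command(rows=[[[0.516, 0.632, 0.07], [0, 0, 0]], [[0.516, 0.632, 0.07], [0, 0, 0]], [[0.516, 0.632, 0.07], [0, 0, 0]], [[0.516, 0.632, 0.07], [0, 0, 0]], [[0.516, 0.632, 0.07], [0, 0, 0]]])

```text
clock: 2.6
position: [413.5, 47.6, 178.5]
ee_rot: [0.992, -0.128, -0.0, 0.0]
contact_force: [-0.9, 0.4, 0.2]
gripper_width: 0.1
grasp_force: 0.0
```

Request:
arm_command(rows=[[[0.516, 0.632, 0.07], [0, 0, -0.12]], [[0.516, 0.632, 0.07], [0, 0, -0.12]], [[0.516, 0.632, 0.07], [0, 0, -0.12]], [[0.516, 0.632, 0.07], [0, 0, -0.12]], [[0.516, 0.632, 0.07], [0, 0, -0.12]]])

```text
clock: 3.1
position: [500.2, -135.4, 161.2]
ee_rot: [0.998, 0.064, 0.0, 0.0]
contact_force: [0.3, 1.8, -0.7]
gripper_width: 0.0
grasp_force: 0.0
```

```bash
cat > st.py <<'E'
from h import *
s=arm.read_state(); M=R.from_quat(s["ee_rot"]).as_matrix(); c=np.array([611.6,-72.65]); y=np.radians(7.33)
ex=np.array([np.cos(y),np.sin(y)]); ey=np.array([-ex[1],ex[0]]); p=np.array(s["position"])
print(s["clock"],p.round(1),"local",((p[:2]-c)@ex).round(1),((p[:2]-c)@ey).round(1),M.round(3).tolist(),s["contact_force"])
for n,(a,b,z) in dict(A=(-120,-47,77),D=(8,-141,77)).items():
    t=np.r_[c+a*ex+b*ey,z]-p; print(n,(M.T@t).round(1),(M.T@t/250).round(3))
E
python3 st.py
```

```text
3.1 [ 500.2 -135.4  161.2] local -118.5 -48.1 [[0.992, 0.128, 0.001], [0.128, -0.992, -0.0], [0.001, 0.0, -1.0]] [ 0.30305752  1.8444469  -0.66639005]
A [-1.6 -1.1 84.2] [-0.006 -0.004  0.337]
D [126.4  92.9  84.3] [0.506 0.372 0.337]
```

Request:
arm_command(rows=[[[-0.01, 0, 0.15], [0, 0, 0]], [[-0.015, 0, 0.25], [0, 0, 0]], [[-0.015, 0, 0.34], [0, 0, 0]], [[-0.015, 0, 0.34], [0, 0, 0]]])

```text
clock: 3.5
position: [493.0, -133.5, 73.6]
ee_rot: [0.998, 0.064, -0.003, -0.0]
contact_force: [0.4, 0.4, -1.1]
gripper_width: -0.2
grasp_force: 0.0
```

Request:
arm_command(rows=[[[0.03, 0, 0], [0, 0, 0]], [[0.06, 0, 0], [0, 0, 0]], [[0.085, 0, 0], [0, 0, 0]], [[0.11, 0, 0], [0, 0, 0]], [[0.135, 0, 0], [0, 0, 0]]])

```text
clock: 4.0
position: [529.1, -129.8, 76.9]
ee_rot: [0.998, 0.064, 0.001, 0.0]
contact_force: [0.0, -1.0, 0.1]
gripper_width: 0.0
grasp_force: 0.0
```

Request:
arm_command(rows=[[[0.025, 0, 0], [0, 0, 0]], [[0.05, 0, 0], [0, 0, 0]], [[0.075, 0, 0], [0, 0, 0]], [[0.1, 0, 0], [0, 0, 0]], [[0.125, 0, 0], [0, 0, 0]]])

```text
clock: 4.5
position: [559.6, -126.0, 76.3]
ee_rot: [0.998, 0.064, -0.0, 0.0]
contact_force: [-0.4, 0.6, 0.1]
gripper_width: -0.2
grasp_force: 0.0
```

```bash
python3 st.py
python3 - <<'E'
from h import *
im,d,W=cloud("side")
cv2.imwrite("pics/side2.png",cv2.resize(im[120:330,210:480],None,fx=2.8,fy=2.8,interpolation=cv2.INTER_CUBIC))
E
```

```text
4.5 [ 559.6 -126.    76.3] local -58.3 -46.3 [[0.992, 0.128, -0.0], [0.128, -0.992, -0.0], [-0.0, 0.0, -1.0]] [-0.38258747  0.63143114  0.14921335]
A [-61.7   0.7  -0.7] [-0.247  0.003 -0.003]
D [66.3 94.7 -0.8] [ 0.265  0.379 -0.003]
```

View pics/side2.png

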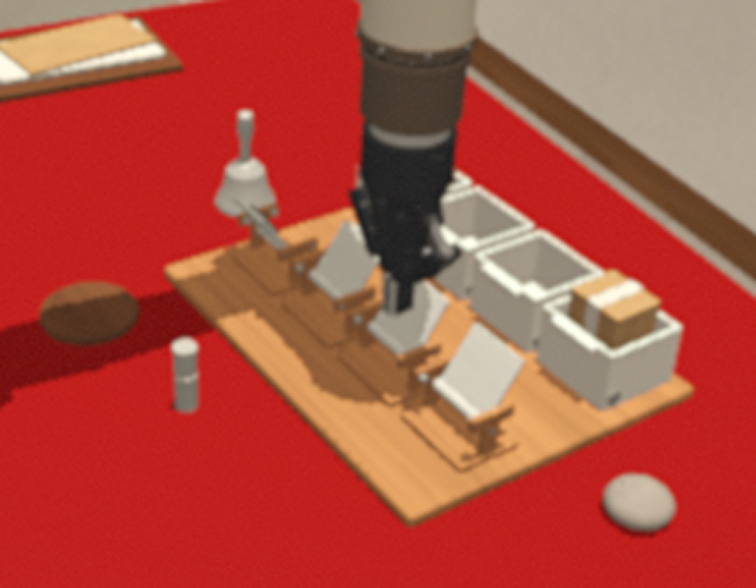

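The third tag now leans towards its bin, plain face showing at (405,320). I'll back off, lift, and move behind the fourth tag.

Request:
arm_command(rows=[[[-0.1, 0, 0], [0, 0, 0]], [[-0.1, 0, -0.15], [0, 0, 0]], [[-0.1, 0, -0.3], [0, 0, 0]], [[-0.1, 0, -0.37], [0, 0, 0]], [[-0.1, 0, -0.37], [0, 0, 0]]])

```text
clock: 5.05
position: [536.2, -129.3, 172.2]
ee_rot: [0.998, 0.064, 0.004, 0.0]
contact_force: [-0.4, -0.1, -0.5]
gripper_width: -0.3
grasp_force: 0.0
```

Request:
arm_command(rows=[[[0.12, 0.13, 0], [0, 0, 0]], [[0.24, 0.26, 0], [0, 0, 0]], [[0.365, 0.379, 0], [0, 0, 0]], [[0.365, 0.379, 0], [0, 0, 0]], [[0.365, 0.379, 0], [0, 0, 0]]])

```text
clock: 5.55
position: [636.1, -211.8, 165.9]
ee_rot: [0.998, 0.063, -0.002, -0.001]
contact_force: [-1.4, 0.6, -0.2]
gripper_width: 0.3
grasp_force: 0.0
```

```bash
python3 st.py
```

```text
5.55 [ 636.1 -211.8  165.9] local 6.6 -141.1 [[0.992, 0.126, -0.004], [0.126, -0.992, 0.001], [-0.004, -0.002, -1.0]] [-1.37632561  0.55688394 -0.21373483]
A [-126.3  -93.8   89.6] [-0.505 -0.375  0.358]
D [ 1.8  0.  88.9] [0.007 0.    0.356]
```

Request:
arm_command(rows=[[[0.01, 0, 0.12], [0, 0, 0]], [[0.01, 0, 0.24], [0, 0, 0]], [[0.01, 0, 0.36], [0, 0, 0]], [[0.01, 0, 0.36], [0, 0, 0]]])

```text
clock: 5.95
position: [634.8, -209.5, 73.8]
ee_rot: [0.998, 0.064, -0.005, -0.002]
contact_force: [-1.7, 0.5, -0.0]
gripper_width: -0.3
grasp_force: 0.0
```

Request:
arm_command(rows=[[[-0.04, 0, 0], [0, 0, 0]], [[-0.08, 0, 0], [0, 0, 0]], [[-0.11, 0, 0], [0, 0, 0]], [[-0.135, 0, 0], [0, 0, 0]], [[-0.16, 0, 0], [0, 0, 0]]])

```text
clock: 6.45
position: [599.5, -216.5, 80.0]
ee_rot: [0.998, 0.064, 0.001, 0.0]
contact_force: [0.6, -0.6, -0.1]
gripper_width: 0.0
grasp_force: 0.1
```

Request:
arm_command(rows=[[[-0.025, 0, 0], [0, 0, 0]], [[-0.05, 0, 0], [0, 0, 0]], [[-0.075, 0, 0], [0, 0, 0]], [[-0.1, 0, 0], [0, 0, 0]], [[-0.125, 0, 0], [0, 0, 0]]])

```text
clock: 6.95
position: [568.2, -220.4, 78.7]
ee_rot: [0.998, 0.064, -0.0, -0.0]
contact_force: [0.3, 0.1, -0.1]
gripper_width: -0.0
grasp_force: 0.0
```

Request:
arm_command(rows=[[[0.1, 0, 0], [0, 0, 0]], [[0.1, 0, -0.15], [0, 0, 0]], [[0.1, 0, -0.3], [0, 0, 0]], [[0.1, 0, -0.4], [0, 0, 0]], [[0.1, 0, -0.4], [0, 0, 0]]])

```text
clock: 7.45
position: [595.8, -217.8, 183.7]
ee_rot: [0.998, 0.064, 0.004, 0.001]
contact_force: [1.4, 0.4, 0.9]
gripper_width: 0.2
grasp_force: 0.0
```

Request:
arm_command(rows=[[[-0.2, -0.2, -0.2], [0, 0, 0]], [[-0.4, -0.4, -0.3], [0, 0, 0]], [[-0.5, -0.6, -0.4], [0, 0, 0]], [[-0.6, -0.7, -0.4], [0, 0, 0]], [[-0.6, -0.8, -0.4], [0, 0, 0]]])

```text
clock: 7.95
position: [430.2, -57.0, 274.0]
ee_rot: [0.998, 0.063, 0.0, -0.0]
contact_force: [1.2, 1.3, 0.4]
gripper_width: 0.1
grasp_force: 0.0
```

```bash
python3 st.py
python3 - <<'E'
from h import *
im,d,W=cloud("side")
cv2.imwrite("pics/side3.png",cv2.resize(im[120:330,210:480],None,fx=2.8,fy=2.8,interpolation=cv2.INTER_CUBIC))
im,d,W=cloud("top")
cv2.imwrite("pics/top3.png",cv2.resize(im[95:325,225:525],None,fx=2.6,fy=2.6,interpolation=cv2.INTER_CUBIC))
c=np.array([611.6,-72.65]); y=np.radians(7.33); ex=np.array([np.cos(y),np.sin(y)]); ey=np.array([-ex[1],ex[0]])
L=np.dstack([(W[...,:2]-c)@ex,(W[...,:2]-c)@ey,W[...,2]]).reshape(-1,3)
for y in(141,47,-47,-141):
    s=L[(abs(L[:,1]-y)<27)&(L[:,0]>-130)&(L[:,0]<20)&(L[:,2]>55)&(L[:,2]<115)]
    if len(s)>20: print(y,len(s),"x",s[:,0].min(),s[:,0].max(),"slope",np.polyfit(s[:,2],s[:,0],1)[0])
E
```

```text
7.95 [430.2 -57.  274. ] local -177.9 38.6 [[0.992, 0.126, 0.0], [0.126, -0.992, 0.0], [0.0, -0.0, -1.0]] [1.2246361  1.32362944 0.42302763]
A [ 58.1  85.6 197. ] [0.232 0.342 0.788]
D [186.2 179.4 197. ] [0.745 0.718 0.788]
141 288 x -94.5554825579555 -42.81309544755709 slope -0.7753401871474948
47 342 x -57.452589446751965 -24.44255552180613 slope 0.6933930476781993
-47 338 x -74.85243349275966 -24.11903947284433 slope 0.7100468879453771
-141 289 x -94.62728820264333 -42.173877209109264 slope -0.8017632873128825
```

View pics/side3.png

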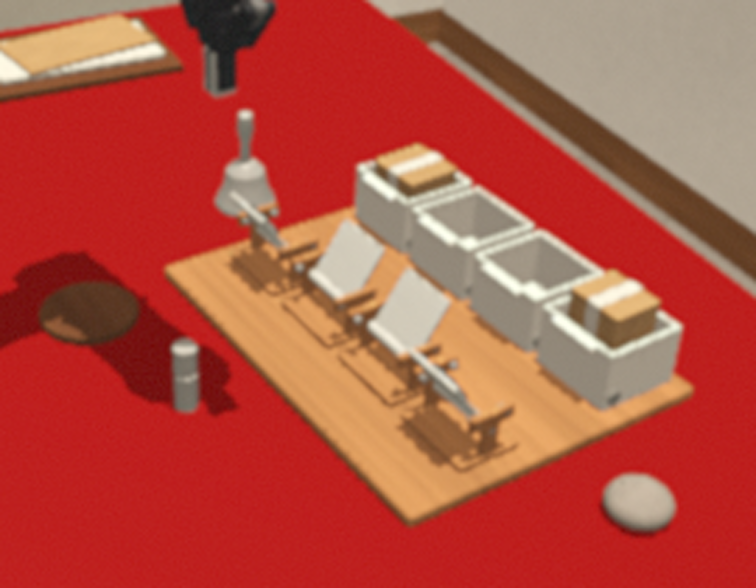

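View pics/top3.png

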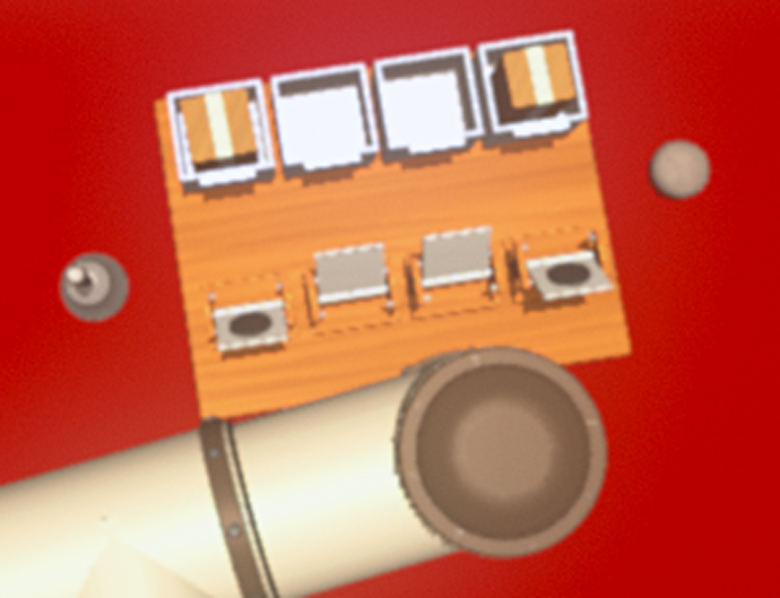

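The tags now read disc (250,323), plain (350,270), plain (457,257) and disc (568,275), which matches bins full, empty, empty, full. Nothing else has moved and the arm is clear, so I'm handing in.

```bash
python3 -c "
from bench import arm
print(arm.job_done())"
```

```text
the job is handed in; nothing more can be done
None
```

I pushed over the two wrong tags, third and fourth from the left in the top view; in the last pictures all four tags match their bins and rest on their stops. Nothing else had visibly moved, and the job is handed in; no verdict came back.

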